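# Find the heavy sinker tin by feel, draw it to the rail and open it

### The arm

A 6-joint arm with a two-finger parallel gripper is mounted at the origin on the work surface. World frame = base frame: x ahead of the robot, y to its left, z up, the work surface at z = 0. Lengths are in mm, angles in rad, forces in N, time in s.
With the tool pointing down it reaches from about 300 to 775 mm from the base axis. Payload 14.6 kg.
Tool frame: the origin (TCP) lies at the very end of the fingers, on their centre line; the grasp point (between the pads) lies bot.grip_depth behind it (bot.grip_depth is the distance from the TCP to the grasp point, in mm); z points along the fingers, y is the line along which they close (so a half turn about z gives the same grasp; the last joint's range is limited). The gripper opens to 94 mm and grips with 3 to 60 N. Pads are 16 mm wide; open, the fingers measure 119 mm over their backs; the gripper's body (75 mm by 177 mm) begins 78 mm behind the grasp point.
Start: joints at [1.277, 0.3, 1.521, -0, 1.321, -0.067], TCP at [123.671, 535.905, 205.446] pointing down, gripper open.
Joint ranges: [-3.03, 3.03], [-0.79, 2.21], [0.23, 2.52], [-1.04, 4.18], [0, 3.07], [-2.55, 2.55]. Speed limits (rad/s): [2.22, 2.22, 2.57, 3.14, 3.14, 3.14].

### API

Orientations are given as a rotation vector (axis times angle).
In Python, from cell import bot, eoat, monitor, capture, order gives the robot as it stands. The module is installed in compiled form; this text tells all that it offers. Calls block until the motion is done:
- bot.reach(position, orientation): joint-space move of the TCP to a pose.
- bot.line_to(position, orientation=None, rate=150, f_stop=None): straight line of the TCP; orientation=None keeps the orientation; rate is the mean speed in mm/s. With f_stop (N) it stops when the force on the tool has changed by that much, and returns True; else False.
- bot.set_joints(angles): joint-space move.
- eoat.gripper_to(opening): finger opening in mm; the grip force is fixed at half the most; returns when the fingers have stopped.
- bot.wait(seconds).
- bot.solve_ik(position, orientation): joint angles nearest the present ones, or None.
- monitor.get_state(): the state.
- capture(name): name is "scene" or "top" or "wrist"; returns a dict with "img" (480x640x3 uint8, red, green, blue), "intrinsics" (3x3 intrinsics, pixels), "extrinsics" (4x4, takes a point from world to camera coordinates). Camera axes: x right, y up, looking along -z (the intrinsics and any distortion apply to the point x, -y, -z); pixel columns grow to the right and rows downward; lengths in mm; the calibration is good to about 2 mm. A picture is of the moment at which its call begins. There is no depth.
A pose or a line that the arm cannot do raises bot.IKError and nothing moves.
- order.job_done(): hands the job in; it is judged then, once.
The state is a dict: "time": time; "joints": joint angles; "dq": joint speeds; "tau": joint torques, N m; "tcp_pos": TCP position; "eef_rot": TCP orientation; "contact_force": force on the tool from outside, world axes, zero at the start; "wrist_torque": the same for the moment, N m; "width": finger opening in mm; "gripper_force": force on a finger pad.
Only numpy, scipy, OpenCV 4.12 (cv2) and the standard library are available. Lean on these libraries where they do the work, as an engineer would, in place of code of your own. Each camera call takes 0.05 s, during which the arm holds its last target. There are 200 camera calls.

### The job

Three lidded steel tins on the shelf look alike, but one is much heavier than the others: it holds the lead sinkers. Nudge them to feel which it is, draw that tin gently towards you, lid on, until it stands against the wooden rail at the front of the shelf, and only then lift its lid off by the knob and set it down gently, flat and knob up, in the middle of the cork mat so that no edge hangs over. Leave the other two tins closed and within 5 cm of where they stood, and do not disturb the other things on the shelf.

Things in the scene. Friction and masses are not known exactly. Their poses are not given: they have to be found in the camera images.
- tin_a: Round steel tin, the left (+y) one of three that look alike, 100 mm across, 48 mm high without its lid, wall 3 mm, standing on the grey board. Too wide to grasp. What lies inside is hidden by the lid: one of the three weighs about 0.8 to 1 kg in all, the other two under 0.35 kg. Origin: centre of the underside, z up.
- lid_a: Loose round lid, about 70 g, resting on the left (+y) tin: disc 98 mm across, 6 mm thick; plug below it 86 mm across, 6 mm deep; on top in the middle an upright round knob 22 mm across, 26 mm tall (6 to 32 mm above the origin). Origin: centre of the disc's underside (z = 52 mm on the tin, 10 mm when lying on the mat), z up.
- tin_b: Round steel tin, the middle one of three that look alike, 100 mm across, 48 mm high without its lid, wall 3 mm, standing on the grey board. Too wide to grasp. What lies inside is hidden by the lid: one of the three weighs about 0.8 to 1 kg in all, the other two under 0.35 kg. Origin: centre of the underside, z up.
- lid_b: Loose round lid, about 70 g, resting on the middle tin: disc 98 mm across, 6 mm thick; plug below it 86 mm across, 6 mm deep; on top in the middle an upright round knob 22 mm across, 26 mm tall (6 to 32 mm above the origin). Origin: centre of the disc's underside (z = 52 mm on the tin, 10 mm when lying on the mat), z up.
- tin_c: Round steel tin, the right (-y) one of three that look alike, 100 mm across, 48 mm high without its lid, wall 3 mm, standing on the grey board. Too wide to grasp. What lies inside is hidden by the lid: one of the three weighs about 0.8 to 1 kg in all, the other two under 0.35 kg. Origin: centre of the underside, z up.
- lid_c: Loose round lid, about 70 g, resting on the right (-y) tin: disc 98 mm across, 6 mm thick; plug below it 86 mm across, 6 mm deep; on top in the middle an upright round knob 22 mm across, 26 mm tall (6 to 32 mm above the origin). Origin: centre of the disc's underside (z = 52 mm on the tin, 10 mm when lying on the mat), z up.
- rail: Fixed dark wooden rail along the front of the shelf, between the robot and the tins, 510 mm long (local y), 24 mm thick (local x), 34 mm high above the shelf; origin at the centre of its underside, so the face towards the tins is at local x = +12 mm and a tin touching it has its centre at local x = +62 mm.
- mat: Fixed square cork mat, 140 x 140 mm, 4 mm thick, flat on the shelf, on the left or the right of the tins. Origin: centre of its underside.
- board: Fixed thin grey laminate board lying on the shelf, 360 x 520 mm, 4 mm thick: the three tins stand and slide on its top (z = 4 mm), the rail stands across its near part. Origin: centre of its underside.
- jar: Bystander: glass jar with closed lid, 56 mm across, 75 mm high. Origin: centre of the underside.
- spool: Bystander: orange plastic reel spool standing on end, 60 mm across, 60 mm high. Origin: centre of the underside.
- float: Bystander: red float standing upright, 72 mm across, 100 mm high. Origin: centre of the underside.
- swivel_tin: Bystander: small steel tin with twist cap, 73 mm across, 44 mm high. Origin: centre of the underside.

How it is judged (in metres and radians):
On the way:
1. The heavy tin stands against the rail with its lid still on (((contact force between tin_a and board above 5 N and x of tin_a in the frame of rail between 0.05 and 0.0665 m and (horizontal distance between lid_a and tin_a below 0.01 m and z of lid_a in the frame of tin_a below 0.052 m)) or (contact force between tin_b and board above 5 N and x of tin_b in the frame of rail between 0.05 and 0.0665 m and (horizontal distance between lid_b and tin_b below 0.01 m and z of lid_b in the frame of tin_b below 0.052 m)) or (contact force between tin_c and board above 5 N and x of tin_c in the frame of rail between 0.05 and 0.0665 m and (horizontal distance between lid_c and tin_c below 0.01 m and z of lid_c in the frame of tin_c below 0.052 m)))), for 0.2 s.
At the end, for the whole second after the job is handed in: Heavy tin (pressing on the board with over 5 N) upright, at rest, within 4.5 mm of the rail face; its lid at rest, flat, knob up on the mat, centres within 22 mm; the other two tins upright, closed, within 60 mm of their starts (((contact force between tin_a and board above 5 N and x of tin_a in the frame of rail between 0.05 and 0.0665 m and angle between each of tin_a, lid_a, tin_b, tin_c's own z axis and vertical below 0.06 rad and linear speed of each of tin_a, lid_a, tin_b, tin_c below 0.02 m/s and horizontal distance between lid_a and mat below 0.022 m and height (world z) of lid_a below 0.014 m and (horizontal distance between lid_b and tin_b below 0.01 m and z of lid_b in the frame of tin_b below 0.052 m) and distance of each of tin_b, tin_c from where it was at the start of the episode below 0.06 m and (horizontal distance between lid_c and tin_c below 0.01 m and z of lid_c in the frame of tin_c below 0.052 m)) or (contact force between tin_b and board above 5 N and x of tin_b in the frame of rail between 0.05 and 0.0665 m and angle between each of tin_b, lid_b, tin_a, tin_c's own z axis and vertical below 0.06 rad and linear speed of each of tin_b, lid_b, tin_a, tin_c below 0.02 m/s and horizontal distance between lid_b and mat below 0.022 m and height (world z) of lid_b below 0.014 m and (horizontal distance between lid_a and tin_a below 0.01 m and z of lid_a in the frame of tin_a below 0.052 m) and distance of each of tin_a, tin_c from where it was at the start of the episode below 0.06 m and (horizontal distance between lid_c and tin_c below 0.01 m and z of lid_c in the frame of tin_c below 0.052 m)) or (contact force between tin_c and board above 5 N and x of tin_c in the frame of rail between 0.05 and 0.0665 m and angle between each of tin_c, lid_c, tin_a, tin_b's own z axis and vertical below 0.06 rad and linear speed of each of tin_c, lid_c, tin_a, tin_b below 0.02 m/s and horizontal distance between lid_c and mat below 0.022 m and height (world z) of lid_c below 0.014 m and (horizontal distance between lid_a and tin_a below 0.01 m and z of lid_a in the frame of tin_a below 0.052 m) and distance of each of tin_a, tin_b from where it was at the start of the episode below 0.06 m and (horizontal distance between lid_b and tin_b below 0.01 m and z of lid_b in the frame of tin_b below 0.052 m)))); the robot touches nothing.
It fails at once if A tin's lid is taken off while that tin is not against the rail (more than 15 mm from it) ((x of tin_a in the frame of rail above 0.077 m and (horizontal distance between lid_a and tin_a above 0.02 m or z of lid_a in the frame of tin_a above 0.07 m)) or (x of tin_b in the frame of rail above 0.077 m and (horizontal distance between lid_b and tin_b above 0.02 m or z of lid_b in the frame of tin_b above 0.07 m)) or (x of tin_c in the frame of rail above 0.077 m and (horizontal distance between lid_c and tin_c above 0.02 m or z of lid_c in the frame of tin_c above 0.07 m))).
It fails at once if A tin is rammed into the rail (more than 40 N) (contact force between any of tin_a, tin_b, tin_c and rail above 40 N).
It fails at once if A lid is flung or dropped (faster than 1 m/s) (linear speed of any of lid_a, lid_b, lid_c above 1 m/s).
It fails at once if A bystander is moved by more than 30 mm or tipped over (distance of any of jar, spool, float, swivel_tin from where it was at the start of the episode above 0.03 m or angle between any of jar, spool, float, swivel_tin's own z axis and vertical above 0.5 rad).
It also fails if it takes over 72 s, if anything falls off the work surface, if the arm or the gripper's body presses on something with over 40 N, if the wrist force passes 120 N, or if a joint passes its speed limit or range.

## Working session

There is one attempt and no reset: what is moved stays moved. The work goes in short steps, each a Python script; the robot and the scene stay as the last script left them, time stands still between calls to the robot, and variables do not carry over. Pictures are saved under pics/ and viewed, at most 10 in all, crops included, and the job is handed in when it is done.

```bash
mkdir -p pics
cat > h.py <<'E'
import numpy as np, cv2
from cell import bot, eoat, monitor, capture, order
def ray(c,u,v,z):
    K=np.array(c["intrinsics"]);E=np.array(c["extrinsics"])
    p=np.linalg.inv(K)@[u,v,1]; d=np.array([p[0],-p[1],-p[2]])
    R=E[:3,:3];o=-R.T@E[:3,3];w=R.T@d
    return o+w*(z-o[2])/w[2]
E
python3 - <<'E'
from h import *
import pickle
for n in("top","scene"):
    c=capture(n);cv2.imwrite(f"pics/{n}0.png",c["img"][:,:,::-1]);pickle.dump(c,open(n+".pkl","wb"))
    print(n,np.round(c["intrinsics"],1).tolist(),np.round(c["extrinsics"],2).tolist(),[k for k in c])
s=monitor.get_state();print(s["eef_rot"],bot.grip_depth,s["contact_force"],s["time"],s["width"])
E
```

```text
top [[458.2, 0.0, 310.4], [0.0, 458.2, 245.2], [0.0, 0.0, 1.0]] [[0.0, -1.0, -0.02, 20.27], [1.0, 0.0, 0.08, -578.94], [-0.08, -0.02, 1.0, -1146.88], [0.0, 0.0, 0.0, 1.0]] ['img', 'intrinsics', 'extrinsics']
scene [[528.4, 0.0, 322.8], [0.0, 528.4, 235.6], [0.0, 0.0, 1.0]] [[-0.14, 0.99, 0.0, 55.93], [-0.79, -0.11, 0.61, 378.93], [0.6, 0.08, 0.79, -1623.08], [0.0, 0.0, 0.0, 1.0]] ['img', 'intrinsics', 'extrinsics']
[-3.55488292e-01 -3.12123714e+00  1.61397489e-03] 18.8 [ 0.11218585 -0.17506221  0.72902378] 0.1 93.77697763473853
```

View pics/top0.png

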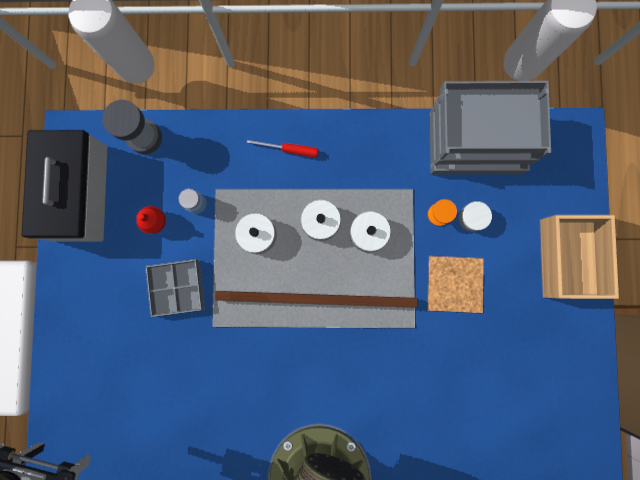

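View pics/scene0.png

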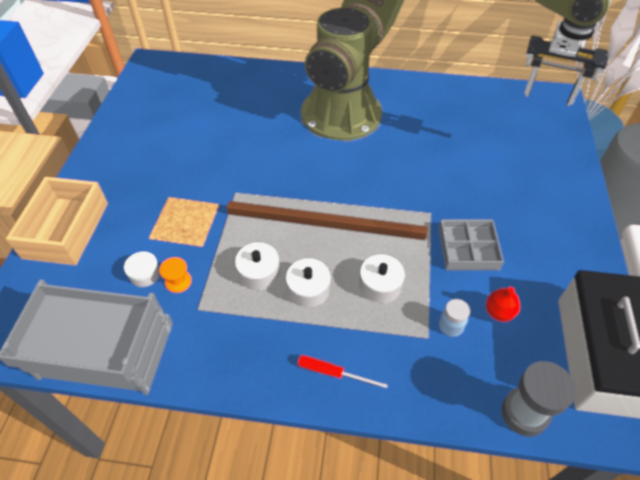

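The top view shows three tins with lids at about (255,233), (321,219) and (370,231). The rail runs (216,296)–(416,302), and the mat is at (456,285), on the right. I'll enlarge it for accurate pixel positions.

```bash
python3 - <<'E'
import cv2
i=cv2.imread("pics/top0.png")[185:335,205:495]
i=cv2.resize(i,None,fx=2.75,fy=2.75,interpolation=cv2.INTER_CUBIC);cv2.imwrite("pics/crop0.png",i);print(i.shape)
E
cat > m.py <<'E'
from h import *
import pickle
c=pickle.load(open("top.pkl","rb"));g=cv2.cvtColor(c["img"],cv2.COLOR_RGB2GRAY);im=c["img"].astype(int)
w=((g>185)&(np.ptp(im,axis=2)<30)).astype(np.uint8)
n,l,st,ce=cv2.connectedComponentsWithStats(w[150:340,205:425])
for k in range(1,n):
    if st[k][4]>300:
        cs,_=cv2.findContours((l==k).astype(np.uint8),cv2.RETR_EXTERNAL,2);(x,y),r=cv2.minEnclosingCircle(cs[0]);h=cv2.convexHull(cs[0]);M=cv2.moments(h)
        u,v=M["m10"]/M["m00"]+205,M["m01"]/M["m00"]+150;p=ray(c,u,v,62);q=ray(c,u+r,v,62)
        print("lid",round(u,1),round(v,1),r,p.round(1),"R",round(np.linalg.norm(q-p),1))
R,G,B=[im[...,k] for k in range(3)]
def box(mask,z,name):
    cs,_=cv2.findContours(mask.astype(np.uint8),0,2);cc=max(cs,key=cv2.contourArea);b=cv2.boxPoints(cv2.minAreaRect(cc));print(name,b.round(1).tolist());P=np.array([ray(c,*q,z) for q in b]);print(P.round(1).tolist(),P.mean(0).round(1),[round(np.linalg.norm(P[i]-P[i-1]),1) for i in range(4)])
sel=np.zeros(g.shape,bool);sel[250:320,422:495]=1
box((R-B>50)&sel,4,"mat")
sel=np.zeros(g.shape,bool);sel[270:320,205:425]=1
box((R-B>25)&sel,34,"rail")
for q in[(254,232),(321,218.5),(371,230.5)]:print("knob",ray(c,*q,88).round(1))
for n,q,z in[("spool",(442,212),60),("jar",(477,215),75),("float",(149,220),60),("sw",(190,200),44)]:print(n,ray(c,*q,z).round(0))
E
python3 m.py
```

```text
(412, 798, 3)
lid 320.1 219.0 19.502086639404297 [641.2  -3.   62. ] R 48.4
lid 370.1 230.7 19.63239860534668 [ 612.1 -126.7   62. ] R 48.4
lid 254.2 232.5 19.45829963684082 [607.3 161.   62. ] R 48.5
mat [[427.5, 310.70001220703125], [429.0, 255.89999389648438], [483.6000061035156, 257.5], [482.0, 312.29998779296875]]
[[413.2, -277.6, 4.0], [553.4, -284.0, 4.0], [549.8, -423.4, 4.0], [410.0, -415.6, 4.0]] [ 481.6 -350.2    4. ] [np.float64(138.1), np.float64(140.4), np.float64(139.5), np.float64(140.0)]
rail [[214.6999969482422, 299.70001220703125], [215.0, 290.6000061035156], [416.29998779296875, 297.6000061035156], [416.0, 306.70001220703125]]
[[439.6, 262.5, 34.0], [462.5, 262.2, 34.0], [447.3, -243.5, 34.0], [424.6, -242.4, 34.0]] [443.5   9.7  34. ] [np.float64(505.1), np.float64(22.9), np.float64(505.9), np.float64(22.7)]
knob [605.5 157.6  88. ]
knob [638.7  -5.2  88. ]
knob [ 609.5 -126.    88. ]
spool [ 659. -305.   60.]
jar [ 649. -385.   75.]
float [639. 427.  60.]
sw [692. 329.  44.]
```

View pics/crop0.png

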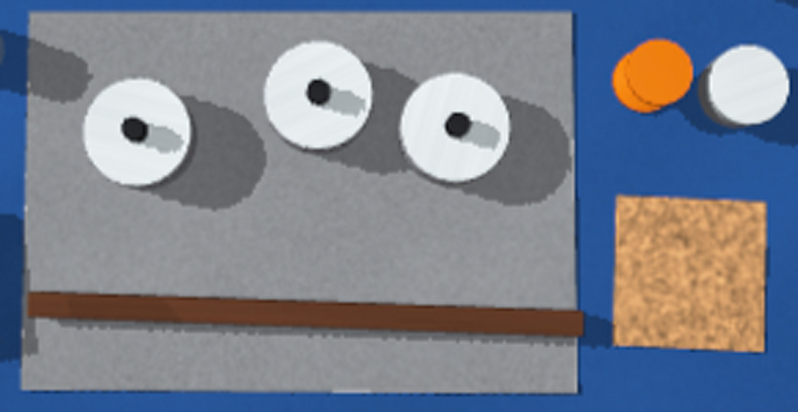

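```bash
cat >> h.py <<'E'
from scipy.spatial.transform import Rotation as Ro
T={"a":(607.2,161.4),"b":(641.1,-2.9),"c":(611.9,-127.2)}
th=0.030; n=np.array([1,-th,0])/np.hypot(1,th); t=np.array([th,1,0])/np.hypot(1,th)
rail=np.array([443.5,9.7,0]); ORI=Ro.from_matrix(np.c_[-n,t,[0,0,-1]]).as_rotvec()
def F(): 
    s=monitor.get_state(); return np.array(s["contact_force"])@n
E
python3 - <<'E'
from h import *
eoat.gripper_to(50)
for k in "abc":
    p=np.array([*T[k],0])
    at=lambda d,z:p+n*d+[0,0,z]
    bot.reach(at(70,120),ORI)
    bot.line_to(at(70,16),rate=100)
    f0=F(); out=[]
    for d in range(62,32,-3):
        st=bot.line_to(at(d,16),rate=25,f_stop=15); f=F()-f0; bot.wait(.05); out.append((d,round(f,2),round(F()-f0,2)))
    s=monitor.get_state();print(k,round(f0,2),out,st,s["time"],np.round(s["tcp_pos"],1))
    bot.line_to(at(60,16),rate=80)
    bot.line_to(at(70,120),rate=150)
c=capture("top");cv2.imwrite("pics/top1.png",c["img"][:,:,::-1][150:350,150:500])
E
```

```text
a 0.54 [(62, np.float64(-0.82), np.float64(0.2)), (59, np.float64(-1.14), np.float64(-0.84)), (56, np.float64(-0.1), np.float64(-0.97)), (53, np.float64(1.91), np.float64(1.03)), (50, np.float64(2.6), np.float64(2.53)), (47, np.float64(3.25), np.float64(3.01)), (44, np.float64(3.36), np.float64(3.09)), (41, np.float64(2.63), np.float64(3.21)), (38, np.float64(3.55), np.float64(4.16)), (35, np.float64(3.4), np.float64(3.29))] False 7.8833 [642.2 160.4  16.1]
b -0.65 [(62, np.float64(1.37), np.float64(0.79)), (59, np.float64(0.42), np.float64(0.66)), (56, np.float64(1.73), np.float64(-0.07)), (53, np.float64(0.89), np.float64(-0.03)), (50, np.float64(0.93), np.float64(0.85)), (47, np.float64(1.19), np.float64(0.46)), (44, np.float64(1.47), np.float64(1.43)), (41, np.float64(0.59), np.float64(0.86)), (38, np.float64(0.25), np.float64(1.56)), (35, np.float64(0.51), np.float64(1.14))] False 14.4667 [675.9  -3.9  16. ]
c 0.66 [(62, np.float64(-0.95), np.float64(-1.09)), (59, np.float64(-0.53), np.float64(-1.1)), (56, np.float64(-0.44), np.float64(-1.09)), (53, np.float64(-1.3), np.float64(-0.23)), (50, np.float64(-0.0), np.float64(-0.6)), (47, np.float64(0.05), np.float64(-0.87)), (44, np.float64(-0.49), np.float64(-1.04)), (41, np.float64(-1.78), np.float64(-1.26)), (38, np.float64(-0.93), np.float64(-0.6)), (35, np.float64(-0.01), np.float64(-0.52))] False 20.9167 [ 646.7 -128.2   16. ]
```

Tin a resists at about 3.3 N, while b and c barely register, so a is the heavy one. I'll draw it to the rail.

```bash
python3 - <<'E'
from h import *
p=np.array([*T["a"],0]); at=lambda d,z:p+n*d+[0,0,z]
bot.reach(at(60,120),ORI); bot.line_to(at(55,16),rate=100)
f0=F()
print(bot.line_to(at(30,16),rate=40,f_stop=12),F()-f0)
print(bot.line_to(at(-34,16),rate=35,f_stop=10),F()-f0)
print(bot.line_to(at(-60,16),rate=12,f_stop=7),F()-f0)
s=monitor.get_state();x=np.array(s["tcp_pos"]);print(x.round(1),(x-p)@n,s["time"])
bot.wait(.2)
bot.line_to(x+n*12,rate=60);bot.line_to(x+n*14+[0,0,130],rate=150)
import pickle
c=capture("top");pickle.dump(c,open("top2.pkl","wb"));i=c["img"][:,:,::-1][185:335,205:495]
cv2.imwrite("pics/top2.png",cv2.resize(i,None,fx=2.75,fy=2.75,interpolation=cv2.INTER_CUBIC))
E
sed -i 's/"top.pkl"/__import__("sys").argv[1]/;s/,62)/,58)/g' m.py; python3 m.py top2.pkl | grep lid; python3 m.py top.pkl | grep lid
```

```text
False -0.030653665036795168
False 4.0388083004846935
True 2.8358850119001118
[562.6 162.8  16.1] -44.66242405459794 28.4583
lid 320.4 225.9 19.609771728515625 [624.5  -3.8  58. ] R 48.8
lid 370.1 237.8 19.868844985961914 [ 594.8 -126.9   58. ] R 49.1
lid 320.1 219.0 19.502086639404297 [641.8  -3.   58. ] R 48.6
lid 370.1 230.7 19.63239860534668 [ 612.5 -127.1   58. ] R 48.5
lid 254.2 232.5 19.45829963684082 [607.8 161.6  58. ] R 48.7
```

View pics/top2.png

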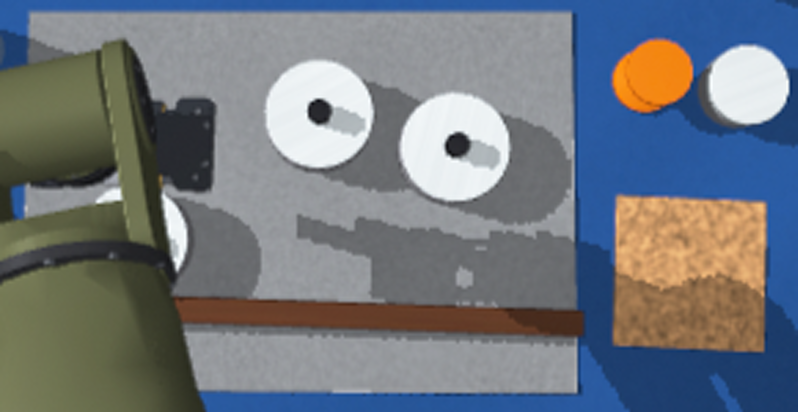

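The arm hides tin a in this view. Dead reckoning puts it at the rail, with its centre at about (511,164). I'll check with the other cameras without moving.

Run:
```python
from h import *
import pickle
out=[]
for k in("wrist","scene"):
    c=capture(k);pickle.dump(c,open(k+"3.pkl","wb"));i=c["img"][:,:,::-1]
    out.append(i if k=="wrist" else cv2.resize(i[180:330,320:445],None,fx=3.2,fy=3.2,interpolation=cv2.INTER_CUBIC))
j=np.zeros((480,1040,3),np.uint8);j[:,:640]=out[0];j[:,640:]=out[1][:480,:400]
cv2.imwrite("pics/ws3.png",cv2.resize(j,(800,369)))
c=pickle.load(open("scene3.pkl","rb"));E=np.array(c["extrinsics"]);K=np.array(c["intrinsics"])
E2=np.array(pickle.load(open("wrist3.pkl","rb"))["extrinsics"])
for nm,p in[("knobtop",(511,164,84)),("disc",(511,164,58))]:
  for e,kk in((E,K),(E2,np.array(pickle.load(open("wrist3.pkl","rb"))["intrinsics"]))):
    q=e[:3,:3]@p+e[:3,3];q=kk@[q[0],-q[1],-q[2]];print(nm,(q[:2]/q[2]).round(1))
print(monitor.get_state()["time"])
```

```text
knobtop [386.2 230.9]
knobtop [320.3 156. ]
disc [385.2 237.7]
disc [320.3 153.3]
30.175
```

View pics/ws3.png

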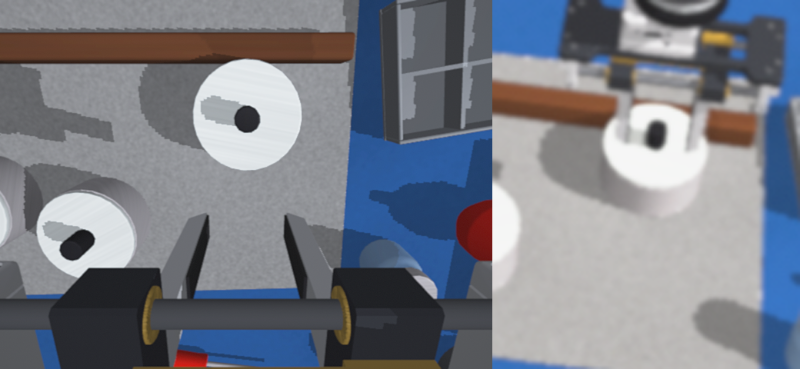

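The wrist view shows the knob at (321,155) in full-resolution pixels, against a predicted (320,156). The tin meets the rail and its lid is on, so I'll lift the lid.

Run:
```python
from h import *
k=np.array([511,164.,0]); m=np.array([481.6,-350.2,0]); Z=lambda p,z:p+[0,0,z]
bot.line_to(Z(k,130),rate=150); bot.line_to(Z(k,75),rate=100)
print(bot.line_to(Z(k,61),rate=30,f_stop=5),monitor.get_state()["tcp_pos"])
z0=monitor.get_state()["tcp_pos"][2]
eoat.gripper_to(15); s=monitor.get_state();print("w",s["width"],s["gripper_force"])
bot.line_to(Z(k,z0+20),rate=40); bot.line_to(Z(k,z0+90),rate=120)
s=monitor.get_state();print("w",s["width"],s["gripper_force"],s["time"])
bot.line_to(Z(m,z0+90),rate=180)
bot.line_to(Z(m,z0-30),rate=100)
print(bot.line_to(Z(m,z0-44),rate=15,f_stop=4));s=monitor.get_state();print(s["tcp_pos"],z0-42,s["width"],s["time"])
c=capture("wrist");cv2.imwrite("pics/w4.png",c["img"][:,:,::-1])
```

```text
False [511.03860678 163.99516739  60.99253243]
w 21.255868875632505 30.000092089176178
w 21.20116396320917 29.999871253967285 34.0333
True
[ 481.5042638  -350.14753307   19.0867675 ] 18.992532434438928 21.20004450460639 39.1417
```

View pics/w4.png

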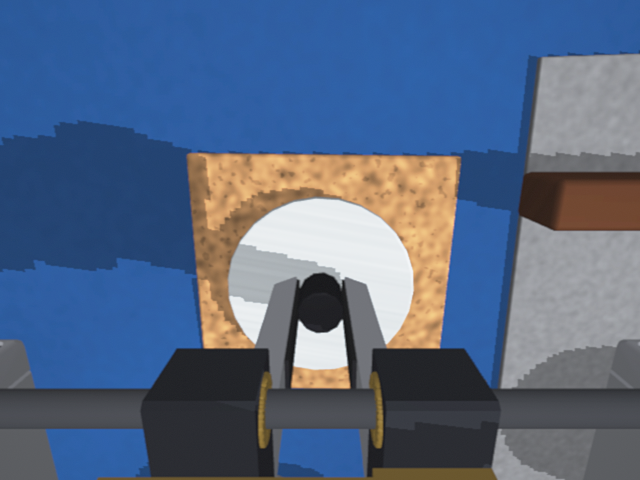

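The lid lies flat and centred on the mat: disc at (320,285), mat from x 190 to 460. Next I'll release it, retreat and check tin a from above.

```bash
python3 - <<'E'
from h import *
eoat.gripper_to(45)
x=np.array(monitor.get_state()["tcp_pos"])
bot.line_to(x+[0,0,30],rate=50); bot.line_to(x+[0,0,130],rate=150); bot.line_to(np.array([400,-250,200]),rate=150)
import pickle
c=capture("top");pickle.dump(c,open("top5.pkl","wb"));i=c["img"][:,:,::-1][185:335,205:495]
cv2.imwrite("pics/top5.png",cv2.resize(i,None,fx=2.75,fy=2.75,interpolation=cv2.INTER_CUBIC));print(monitor.get_state()["time"])
E
python3 m.py top5.pkl | grep lid
```

```text
42.4583
lid 320.4 225.8 19.609771728515625 [624.6  -3.8  58. ] R 48.8
lid 370.1 237.9 19.704694747924805 [ 594.6 -126.9   58. ] R 48.7
```

View pics/top5.png

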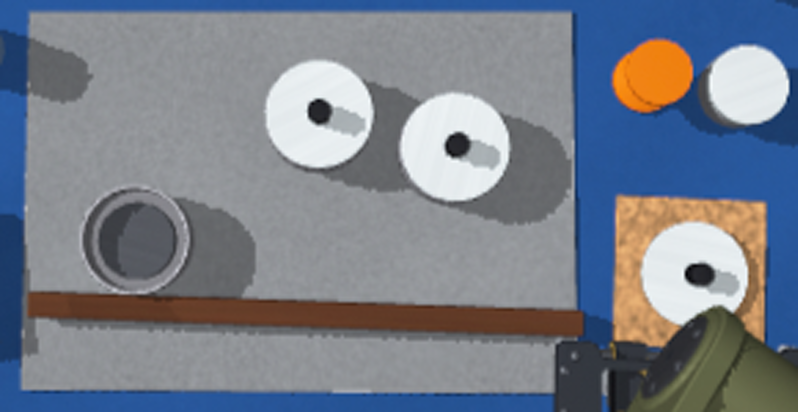

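Tin a looks to be touching the rail. There's time left, so a gentle force-checked push will make sure.

Run:
```python
from h import *
eoat.gripper_to(50)
p=np.array([*T["a"],0]); at=lambda d,z:p+n*d+[0,0,z]
bot.line_to(np.array([480,-150,200]),rate=200)
bot.reach(at(-25,130),ORI); bot.line_to(at(-32,16),rate=120)
f0=F()
bot.line_to(at(-42,16),rate=30,f_stop=8)
r=bot.line_to(at(-55,16),rate=8,f_stop=11)
s=monitor.get_state();x=np.array(s["tcp_pos"]);print(r,F()-f0,(x-p)@n,s["time"])
bot.line_to(x+n*12,rate=60);bot.line_to(x+n*20+[0,0,150],rate=150)
print(monitor.get_state()["time"])
```

```text
True 5.3661756673486956 -44.625469930972244 47.175
48.6833
```

The push stopped at the same place (-44.6 mm) under 11 N, so the tin is seated against the rail.

```bash
python3 -c "
from h import *
bot.wait(.3);print(order.job_done())"
```

```text
the job is handed in; nothing more can be done
None
```

I handed the job in at about 49 s: the heavy tin was tin_a, it now stands against the rail, its lid lies flat and knob up in the middle of the cork mat, and the other two tins are closed and about 17–18 mm from where they stood; the judging result was not shown.

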